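# Park the finger planes on the rack in order of size

### The job

Park the four brass finger planes on the cork pads of the rack in order of length: the shortest on the pad beside the upright dowel, then each next longer one on the next pad, so that the longest ends farthest from the dowel. Stand each on its sole, centred on its own pad and lying squarely across the rack (either end forward), and leave them all at rest.

Things in the scene. Friction and masses are not known exactly. Their poses are not given: they have to be found in the camera images.
- plane1_mid (a point): Shortest of four loose brass finger planes: body 38 mm long (x), 20 mm wide (y), 24 mm high (z), flat sole, square end at -x, round end at +x; a slanted blade and dark wedge rise up to 13 mm above its top, within its width. Point: centre of the body, 12 mm above the sole; z up. Starts on its sole on the bench (z = 0), between robot and rack.
- plane2_mid (a point): Second shortest of four loose brass finger planes: body 52 mm long (x), 24 mm wide (y), 27 mm high (z), flat sole, square end at -x, round end at +x; a slanted blade and dark wedge rise up to 13 mm above its top, within its width. Point: centre of the body, 13.5 mm above the sole; z up. Starts on its sole on the bench (z = 0), between robot and rack.
- plane3_mid (a point): Second longest of four loose brass finger planes: body 66 mm long (x), 28 mm wide (y), 30 mm high (z), flat sole, square end at -x, round end at +x; a slanted blade and dark wedge rise up to 13 mm above its top, within its width. Point: centre of the body, 15 mm above the sole; z up. Starts on its sole on the bench (z = 0), between robot and rack.
- plane4_mid (a point): Longest of four loose brass finger planes: body 80 mm long (x), 32 mm wide (y), 33 mm high (z), flat sole, square end at -x, round end at +x; a slanted blade and dark wedge rise up to 13 mm above its top, within its width. Point: centre of the body, 16.5 mm above the sole; z up. Starts on its sole on the bench (z = 0), between robot and rack.
- pad_a: One of four identical fixed cork pads, 104 (x, across the rack) by 56 (y, along the row) by 3 mm thick, in a row about 90 mm apart on the rack, a dark board 125 x 470 x 12 mm fixed on the bench. Which pad lies where in the row changes. Origin: centre of its underside; the cork's top is 3 mm above it, 15 mm above the bench.
- pad_b: One of four identical fixed cork pads, 104 (x, across the rack) by 56 (y, along the row) by 3 mm thick, in a row about 90 mm apart on the rack, a dark board 125 x 470 x 12 mm fixed on the bench. Which pad lies where in the row changes. Origin: centre of its underside; the cork's top is 3 mm above it, 15 mm above the bench.
- pad_c: One of four identical fixed cork pads, 104 (x, across the rack) by 56 (y, along the row) by 3 mm thick, in a row about 90 mm apart on the rack, a dark board 125 x 470 x 12 mm fixed on the bench. Which pad lies where in the row changes. Origin: centre of its underside; the cork's top is 3 mm above it, 15 mm above the bench.
- pad_d: One of four identical fixed cork pads, 104 (x, across the rack) by 56 (y, along the row) by 3 mm thick, in a row about 90 mm apart on the rack, a dark board 125 x 470 x 12 mm fixed on the bench. Which pad lies where in the row changes. Origin: centre of its underside; the cork's top is 3 mm above it, 15 mm above the bench.
- dowel: Fixed upright pale wooden dowel, 18 mm across, 35 mm high, at either end of the rack, about 80 mm from the centre of the nearest pad: the shortest plane's end. The other end has only a flat dark 22 mm square block 6 mm high. Origin: centre of its foot, 12 mm above the bench.
Mind the look-alikes: they are no part of the job. What is shaped like the part that bears plane3_mid but pink or red is not meant.

How it is judged:
At the end, for the whole second after the job is handed in: Each plane on its sole on a pad (tilt < 0.12 rad, height within 4 mm of resting), its centre within 15 mm of the pad's, long axis within 0.3 rad of the pads' x (either way round), at rest; shortest on the pad nearest the dowel, then by length to the longest on the farthest ((horizontal distance between plane1_mid and pad_a below 0.015 m or horizontal distance between plane1_mid and pad_b below 0.015 m or horizontal distance between plane1_mid and pad_c below 0.015 m or horizontal distance between plane1_mid and pad_d below 0.015 m) and horizontal distance between plane1_mid and dowel below 0.125 m and height (world z) of plane1_mid between 0.023 and 0.031 m and angle between each of plane1_mid, plane2_mid, plane3_mid, plane4_mid's own z axis and vertical below 0.12 rad and angle between the x axis of each of plane1_mid, plane2_mid, plane3_mid, plane4_mid and the x axis of pad_a, either way round below 0.3 rad and linear speed of each of plane1, plane2, plane3, plane4 below 0.02 m/s and angular speed of each of plane1, plane2, plane3, plane4 below 0.2 rad/s and (horizontal distance between plane2_mid and pad_a below 0.015 m or horizontal distance between plane2_mid and pad_b below 0.015 m or horizontal distance between plane2_mid and pad_c below 0.015 m or horizontal distance between plane2_mid and pad_d below 0.015 m) and horizontal distance between plane2_mid and dowel between 0.125 and 0.215 m and height (world z) of plane2_mid between 0.0245 and 0.0325 m and (horizontal distance between plane3_mid and pad_a below 0.015 m or horizontal distance between plane3_mid and pad_b below 0.015 m or horizontal distance between plane3_mid and pad_c below 0.015 m or horizontal distance between plane3_mid and pad_d below 0.015 m) and horizontal distance between plane3_mid and dowel between 0.215 and 0.305 m and height (world z) of plane3_mid between 0.026 and 0.034 m and (horizontal distance between plane4_mid and pad_a below 0.015 m or horizontal distance between plane4_mid and pad_b below 0.015 m or horizontal distance between plane4_mid and pad_c below 0.015 m or horizontal distance between plane4_mid and pad_d below 0.015 m) and horizontal distance between plane4_mid and dowel above 0.305 m and height (world z) of plane4_mid between 0.0275 and 0.0355 m); the robot touches nothing.
It also fails if it takes over 104 s, if anything falls off the work surface, if the arm or the gripper's body presses on something with over 40 N, if the wrist force passes 120 N, or if a joint passes its speed limit or range.

### The arm

A 6-joint arm with a two-finger parallel gripper is mounted at the origin on the work surface. World frame = base frame: x ahead of the robot, y to its left, z up, the work surface at z = 0. Lengths are in m, angles in rad, forces in N, time in s.
With the tool pointing down it reaches from about 0.35 to 0.975 m from the base axis. Payload 17.4 kg.
Tool frame: the origin (TCP) lies at the very end of the fingers, on their centre line; the grasp point (between the pads) lies 19 mm behind it; z points along the fingers, y is the line along which they close (so a half turn about z gives the same grasp; the last joint's range is limited). The gripper opens to 85 mm and grips with 20 to 120 N. Pads are 22 mm wide; open, the fingers measure 114 mm over their backs; the gripper's body (76 mm by 85 mm) begins 54 mm behind the grasp point. The pads swing forward as they close: fully open they stand 13 mm farther back than shut.
Start: joints at [-1.306, 0.116, 1.442, -0, 1.584, -0.038], TCP at [0.201, -0.644, 0.231] pointing down, gripper open.
Joint ranges: [-2.83, 2.83], [-0.83, 2.19], [0.07, 2.5], [-1.14, 4.28], [0.01, 3], [-2.97, 2.97]. Speed limits (rad/s): [1.89, 1.89, 2.22, 3.14, 3.14, 3.14].

### API

Orientations are given as a unit quaternion [w, x, y, z].
In Python, from workcell import r, snapshot, camera_model gives the robot as it stands.
- The arm moves only by the tool servo_tool, never from a script. Its argument "rows" is a list of rows, each a list of 3 entries, a list of its own where there are three numbers: the shift along the tool's x, y, z in m, then the turn, a rotation vector about the tool's x, y, z in degrees, then the closure, from -1 (fully open) to 1 (shut), so that 0 is half open. A call has 1 to 10 rows; each row shifts and turns the commanded pose from where the row before left it, along the tool's axes as they then stand; what a row does not reach is not made up. A row lasts 1/8 s, in which the tool goes at most 62.5 mm and 10.7 degrees, less where a joint would pass 70% of its speed; a pose out of reach is approached as far as the arm can. A call is refused whole if a number of a shift passes 0.0625 or a number of a turn 10.7, either way. A call with a gripper value outside its range is refused whole. The fingers move at their own pace and stop on an object; the grip force is fixed at half the most. Time passes only in rows, so rows that do not move let the fingers close. It gives the time, the measured TCP pose, the force, the opening and the grip force at its end, in the units of the state.
- r.read_state(): the state, without advancing time (a new reading comes with each control period).
- snapshot(name): name is "scene" or "side" or "wrist"; returns the picture (420x560x3 uint8, red, green, blue); there is no depth.
- camera_model(name): a dict with "fov_y" (degrees; the focal length in pixels is half the picture's height over the tangent of half this angle, whatever the lens; pixels are square), "cx", "cy" (the principal point, pixels), "R" (3x3) and "t" (3): a world point X has camera coordinates R X + t. Camera axes: x right, y down, z forward; pixel columns grow to the right and rows downward; lengths in m; the calibration is good to about 2 mm. The wrist camera is an equidistant fisheye: a pixel r from the principal point sees the ray r / f radians off the axis. A picture is of the moment at which its call begins: read the wrist's pose just before it. camera_model takes no time and is no camera call; for the wrist camera it gives the pose at the moment of the call.
- r.job_done(): hands the job in; it is judged then, once.
The state is a dict: "clock": time; "q": joint angles; "qvel": joint speeds; "joint_efforts": joint torques, N m; "tool_pos": TCP position; "orientation": TCP orientation; "contact_force": force on the tool from outside, world axes, zero at the start; "wrist_torque": the same for the moment, N m; "opening": finger opening in m; "grasp_force": force on a finger pad.
Only numpy, scipy, OpenCV 4.12 (cv2) and the standard library are available. Lean on these libraries where they do the work, as an engineer would, in place of code of your own. Each camera call takes 0.05 s, during which the arm holds its last target. There are 200 camera calls.

## Working session

There is one attempt and no reset: what is moved stays moved. The work goes in short steps, Python scripts to look and compute and a tool call to move; the robot and the scene stay as the last step left them, time stands still between calls to the robot, and variables do not carry over. Pictures are saved under pics/ and viewed, at most 14 in all, crops included, and the job is handed in when it is done.

Besides the shell and the picture viewer there is one more tool, called after "Emit:" as name(argument=value, ...), one argument or row to a line, values as JSON. servo_tool: Moves the arm, as the interface text tells. Its arguments: {"type":"object","properties":{"rows":{"type":"array"}},"required":["rows"]}

```bash
mkdir -p pics; ls
python3 - <<'E'
from workcell import r,snapshot,camera_model
import cv2,numpy as np
for n in("scene","side"):
    im=snapshot(n); cv2.imwrite(f"pics/{n}0.png",im[:,:,::-1]); m=camera_model(n); print(n,m)
print(r.read_state())
E
```

```text
pics
scene {'fov_y': 52.60729042677629, 'cx': 281.006748664369, 'cy': 203.3306498508312, 'R': array([[ 0.72456625,  0.68915724,  0.0081274 ],
       [ 0.48186149, -0.49811794, -0.72089391],
       [-0.49276085,  0.52625168, -0.69299778]]), 't': array([-0.39872569, -0.16940344,  1.23484544])}
side {'fov_y': 55.779800525956176, 'cx': 270.97839164515534, 'cy': 209.0643071971222, 'R': array([[ 0.99537117, -0.0946504 , -0.01665939],
       [-0.07998367, -0.71975423, -0.68960601],
       [ 0.05328082,  0.68774642, -0.7239931 ]]), 't': array([-0.49591019,  0.11740178,  0.84126303])}
{'clock': 0.1, 'q': array([-1.30580395e+00,  1.16434648e-01,  1.44221167e+00, -4.20006756e-06,
        1.58398030e+00, -3.78191036e-02]), 'qvel': array([-2.62311021e-04, -1.05960209e-03, -2.54710299e-05,  9.83807123e-04,
       -1.37978660e-03, -9.91313880e-04]), 'joint_efforts': array([ 1.45823800e-03, -7.33668852e+01, -6.33789539e+01, -1.60834425e-04,
        5.19545938e-03,  2.44582935e-05]), 'tool_pos': array([ 0.20122171, -0.64413118,  0.23063006]), 'orientation': array([-5.13413422e-04,  9.88559902e-01,  1.50827891e-01, -6.06824885e-05]), 'contact_force': array([ 0.52945964, -0.23659199,  0.27227515]), 'wrist_torque': array([-0.00246196,  0.05682271, -0.02059521]), 'grasp_force': 0.0, 'opening': 0.08527215830215894}
```

View pics/scene0.png

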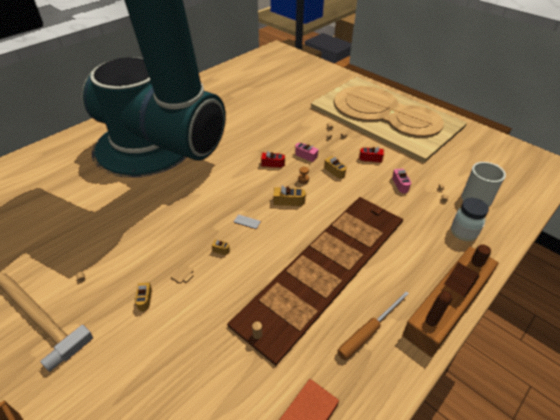

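View pics/side0.png

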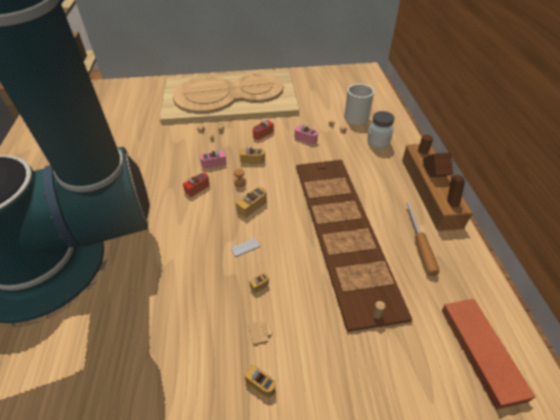

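The brass candidates in the scene view are (142,295), (221,246), (290,196) and (335,166). The look-alikes are red at (272,160) and (371,154), and pink at (307,151) and (401,180), so I exclude those. The dowel is at (257,330) in the scene view and (379,309) in the side view.

```bash
cat > h.py <<'E'
import numpy as np,cv2
from workcell import r,snapshot,camera_model
def ray(m,u,v,fish=False):
    f=210/np.tan(np.radians(m["fov_y"]/2)); a,b=(u-m["cx"])/f,(v-m["cy"])/f
    if fish:
        t=np.hypot(a,b); s=np.sin(t)/max(t,1e-9); d=np.array([a*s,b*s,np.cos(t)])
    else: d=np.array([a,b,1.])
    R=np.array(m["R"]); return -R.T@np.array(m["t"]),R.T@d
def cast(m,px,z,fish=False):
    out=[]
    for u,v in px:
        c,d=ray(m,u,v,fish); out.append((c+d*(z-c[2])/d[2])[:2])
    return np.array(out)
def brass(im):
    h=cv2.cvtColor(im,cv2.COLOR_RGB2HSV)
    return h
E
python3 - <<'E'
from h import *
P={"scene":dict(b=[(142,295),(221,246),(290,196),(335,166)],pads=[(288,306),(314,277),(337,250),(358,228)],dowel=[(257,335)],blk=[(377,211)]),
"side":dict(b=[(260,381),(259,283),(251,201),(252,155)],pads=[(365,276),(349,241),(337,212),(327,188)],dowel=[(379,315)],blk=[(321,168)])}
for n in P:
    m=camera_model(n); im=cv2.imread(f"pics/{n}0.png"); h=cv2.cvtColor(im,cv2.COLOR_BGR2HSV)
    print(n,"b",cast(m,P[n]["b"],.015).round(3).tolist(),"pads",cast(m,P[n]["pads"],.015).round(3).tolist(),"dow",cast(m,P[n]["dowel"],.012).round(3).tolist(),cast(m,P[n]["blk"],.012).round(3).tolist())
    for u,v in P[n]["b"]: print(h[v-6:v+7:4,u-8:u+9:4].reshape(-1,3).tolist()[:20:2])
    print("table",h[100:400:90,250:300:20].reshape(-1,3).tolist())
E
```

```text
scene b [[0.448, -0.296], [0.464, -0.103], [0.464, 0.123], [0.47, 0.296]] pads [[0.676, -0.112], [0.667, -0.024], [0.657, 0.067], [0.651, 0.153]] dow [[0.675, -0.196]] [[0.649, 0.233]]
[[18, 132, 207], [10, 77, 89], [18, 192, 85], [17, 160, 83], [18, 159, 146], [17, 139, 181], [18, 137, 123], [17, 162, 112], [18, 148, 134], [19, 191, 119]]
[[18, 144, 196], [18, 145, 171], [17, 131, 211], [14, 63, 101], [13, 77, 83], [19, 174, 79], [18, 190, 102], [17, 149, 135], [18, 185, 80], [18, 196, 74]]
[[15, 8, 127], [7, 97, 58], [96, 20, 64], [16, 102, 65], [18, 154, 144], [18, 184, 79], [19, 196, 82], [19, 196, 78], [17, 189, 85], [19, 179, 81]]
[[20, 191, 188], [9, 62, 86], [18, 132, 206], [17, 172, 111], [18, 126, 115], [19, 178, 79], [19, 197, 93], [19, 181, 182], [19, 190, 79], [19, 186, 78]]
table [[17, 131, 205], [18, 128, 216], [18, 126, 223], [17, 131, 199], [17, 132, 213], [7, 97, 58], [17, 129, 218], [17, 139, 197], [11, 200, 79], [17, 135, 197], [18, 131, 203], [18, 125, 222]]
side b [[0.452, -0.294], [0.465, -0.106], [0.463, 0.124], [0.476, 0.296]] pads [[0.676, -0.111], [0.665, -
[... 199 characters left out ...]
9, 171, 97], [16, 98, 120]]
[[16, 116, 202], [15, 131, 111], [18, 139, 176], [17, 89, 161], [18, 151, 154], [19, 151, 128], [19, 151, 118], [17, 128, 120], [19, 146, 96], [17, 122, 113]]
[[15, 86, 183], [12, 113, 99], [18, 125, 147], [14, 46, 138], [18, 141, 127], [19, 160, 201], [18, 152, 139], [18, 141, 98], [19, 155, 146], [17, 146, 96]]
[[18, 132, 189], [15, 122, 111], [16, 105, 150], [16, 87, 123], [18, 130, 137], [18, 147, 109], [19, 145, 111], [18, 148, 107], [19, 147, 109], [18, 147, 109]]
table [[17, 114, 121], [18, 102, 135], [20, 95, 219], [17, 118, 208], [16, 116, 207], [16, 115, 209], [18, 144, 199], [16, 116, 205], [16, 115, 216], [19, 164, 202], [17, 115, 217], [16, 116, 214]]
```

Run:
```python
import cv2,numpy as np
a=cv2.imread("pics/scene0.png")[130:330,110:360]; cv2.imwrite("pics/crop0.png",cv2.resize(a,None,fx=3,fy=3,interpolation=cv2.INTER_CUBIC)[:600,:750])
```

```text
(no output)
```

View pics/crop0.png

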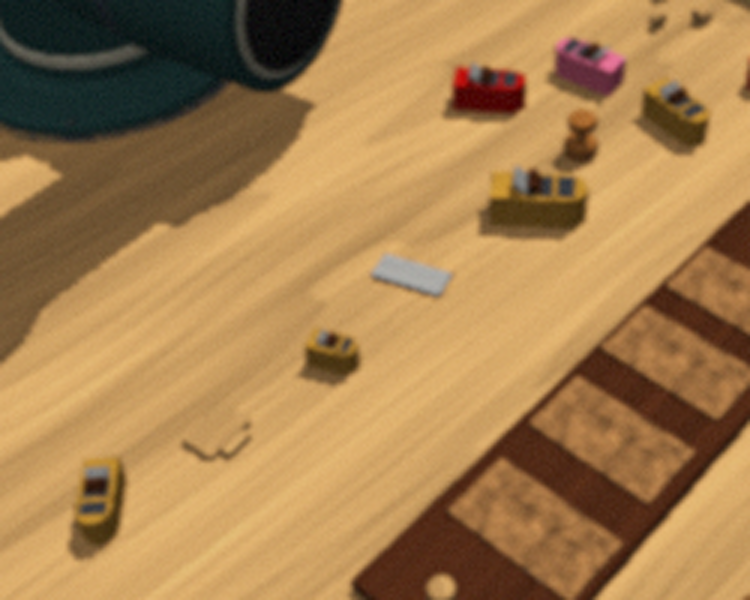

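In the crop, the largest plane is at (530,200) and the smallest at (332,350). The other two, at (98,497) and (675,110), still need measuring. I'll move over the row and look with the wrist camera.

Emit:
servo_tool(
  rows=[
    [[0.041, -0.044, -0.007], [0, 0, 0], -1],
    [[0.041, -0.044, -0.007], [0, 0, 0], -1],
    [[0.041, -0.044, -0.007], [0, 0, 0], -1],
    [[0.041, -0.044, -0.007], [0, 0, 0], -1],
    [[0.041, -0.044, -0.007], [0, 0, 0], -1],
    [[0.041, -0.044, -0.007], [0, 0, 0], -1],
    [[0.041, -0.044, -0.007], [0, 0, 0], -1],
    [[0.041, -0.044, -0.007], [0, 0, 0], -1],
    [[0.041, -0.044, -0.007], [0, 0, 0], -1],
    [[0.041, -0.044, -0.007], [0, 0, 0], -1],
  ],
)

```text
clock: 1.35
tool_pos: [0.4618, -0.1001, 0.3015]
orientation: [0.0, 0.989, 0.151, 0.0]
contact_force: [1.3, -0.1, 1.3]
opening: 0.0853
grasp_force: 0.0
```

Emit:
servo_tool(
  rows=[
    [[0, 0, 0], [0, 0, 0], -1],
    [[0, 0, 0], [0, 0, 0], -1],
  ],
)

```text
clock: 1.6
tool_pos: [0.4613, -0.1021, 0.301]
orientation: [-0.0, 0.988, 0.151, -0.0]
contact_force: [-0.3, -0.1, 0.3]
opening: 0.0855
grasp_force: 0.0
```

Run:
```python
from h import *
s=r.read_state(); print(s["tool_pos"],s["orientation"],s["q"])
m=camera_model("wrist"); im=snapshot("wrist"); print(m); cv2.imwrite("pics/w0.png",im[:,:,::-1])
R=np.array(m["R"]);print("cam",-R.T@np.array(m["t"]))
```

```text
[ 0.46131073 -0.10207699  0.30099508] [-1.11002508e-06  9.88499947e-01  1.51220961e-01 -2.73749951e-04] [-2.71628163e-01 -3.40169929e-01  1.74893213e+00 -2.25916451e-04
  1.73333051e+00  9.95525006e-01]
{'fov_y': 65.70646984690485, 'cx': 277.1375215766199, 'cy': 209.0579950600594, 'R': array([[ 0.29873299, -0.95433616, -0.00104713],
       [-0.91850068, -0.28781303,  0.27114601],
       [-0.25906581, -0.08003847, -0.96253766]]), 't': array([-0.23407502,  0.34059497,  0.55748246])}
cam [ 0.52718729 -0.08073854  0.44400179]
```

View pics/w0.png

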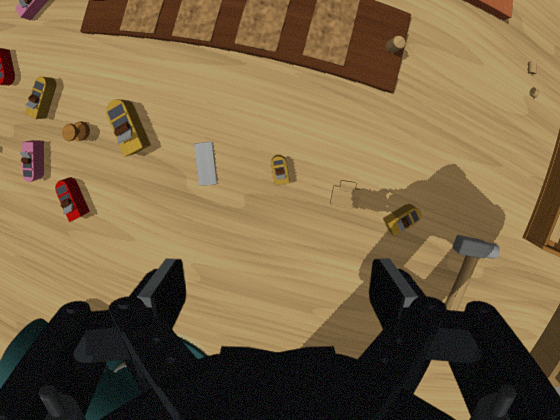

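The wrist view shows brass planes at (280,168), the smallest, (127,125), the largest, (40,97) and (403,219). I'll segment them now.

```bash
cat >> h.py <<'E'
from scipy.spatial.transform import Rotation as Ro
def yaw_of(m,s):  # tool x yaw, deg
    x=Ro.from_quat(np.r_[s["orientation"][1:],s["orientation"][0]]).as_matrix()[:,0]; return np.degrees(np.arctan2(x[1],x[0]))
def blobs(im,amin=60,zt=0.03):
    """brass blobs in a wrist picture, cast to height zt: centre, length, width, yaw"""
    m=camera_model("wrist"); h=cv2.cvtColor(im,cv2.COLOR_RGB2HSV)
    b=((h[...,1]>172)&(abs(h[...,0].astype(int)-20)<5)&(h[...,2]>60)).astype(np.uint8)
    b=cv2.morphologyEx(b,cv2.MORPH_CLOSE,np.ones((9,9),np.uint8)); b=cv2.morphologyEx(b,cv2.MORPH_OPEN,np.ones((3,3),np.uint8))
    out=[]
    for c in cv2.findContours(b,0,2)[0]:
        if cv2.contourArea(c)<amin: continue
        P=cast(m,c[:,0,:],zt,True)
        (x,y),(w,l),a=cv2.minAreaRect((P*1000).astype(np.float32))
        if w>l: w,l,a=l,w,a+90
        out.append((c[:,0].mean(0).round(),round(x),round(y),round(l),round(w),round((a+90)%180)))
    return out,b
def go(x,y,z,yaw=None):
    s=r.read_state(); p=s["tool_pos"]; R=Ro.from_quat(np.r_[s["orientation"][1:],s["orientation"][0]]).as_matrix()
    y0=np.degrees(np.arctan2(R[1,0],R[0,0])); d=R.T@(np.array([x,y,z])-p)
    print("pos",p.round(4),"yaw %.1f"%y0,"shift",d.round(4), "" if yaw is None else "turn z %.1f"%(-((yaw-y0+90)%180-90)),"op %.4f"%s["opening"])
E
python3 - <<'E'
from h import *
im=cv2.imread("pics/w0.png")[:,:,::-1].copy()
o,b=blobs(im)
for x in o: print(x)
cv2.imwrite("pics/m0.png",b*255)
m=camera_model("wrist")
print(cast(m,[(388,230),(419,210),(47,78),(32,117),(127,100),(127,154)],.02,True).round(3).tolist())
print(cast(m,[(334,28),(397,45),(397,52)],.015,True).round(3))
E
```

```text
(array([402., 218.]), 456, -289, 52, 33, 139)
(array([278., 161.]), 476, -99, 17, 16, 108)
(array([544., 210.]), 559, -551, 230, 102, 33)
(array([ 74., 130.]), 440, 201, 42, 25, 107)
(array([126., 130.]), 468, 115, 81, 43, 40)
(array([42., 99.]), 477, 281, 67, 48, 172)
[[0.43, -0.278], [0.473, -0.313], [0.507, 0.283], [0.442, 0.3], [0.5, 0.127], [0.427, 0.109]]
[[ 0.67  -0.115]
 [ 0.681 -0.203]
 [ 0.671 -0.206]]
```

The plane at (402,218) measures about 52 mm, so it is plane2. The one at (42,99) measures about 67 mm, so it is plane3. I'll descend over plane1 for a close look.

Emit:
servo_tool(
  rows=[
    [[0.003, 0.003, 0.055], [0, 0, 0], -1],
    [[0.003, 0.003, 0.055], [0, 0, 0], -1],
    [[0, 0, 0.045], [0, 0, 0], -1],
    [[0, 0, 0], [0, 0, 0], -1],
  ],
)

```text
clock: 2.15
tool_pos: [0.4671, -0.1068, 0.1434]
orientation: [-0.001, 0.989, 0.15, -0.002]
contact_force: [-0.1, -0.9, 0.2]
opening: 0.0855
grasp_force: 0.0
```

```bash
cat > look.py <<'E'
import sys; from h import *
n=sys.argv[1]; u0,v0=(int(a) for a in sys.argv[2:4]); k=int(sys.argv[4])
m=camera_model("wrist"); im=snapshot("wrist"); cv2.imwrite(f"pics/{n}_full.png",im[:,:,::-1])
w,h=560//k,420//k; u0=min(max(0,u0-w//2),560-w); v0=min(max(0,v0-h//2),420-h)
import pickle; pickle.dump(m,open(f"{n}.pkl","wb"))
c=cv2.resize(im[v0:v0+h,u0:u0+w,::-1],None,fx=k,fy=k,interpolation=cv2.INTER_CUBIC)
cv2.imwrite(f"pics/{n}.png",c); print("origin",u0,v0,"scale",k); go(.468,-.105,.15)
E
python3 look.py w1 277 209 1
```

```text
origin 0 0 scale 1
pos [ 0.4683 -0.1069  0.1463] yaw 17.2 shift [ 0.0003 -0.0019 -0.0037]  op 0.0855
```

View pics/w1.png

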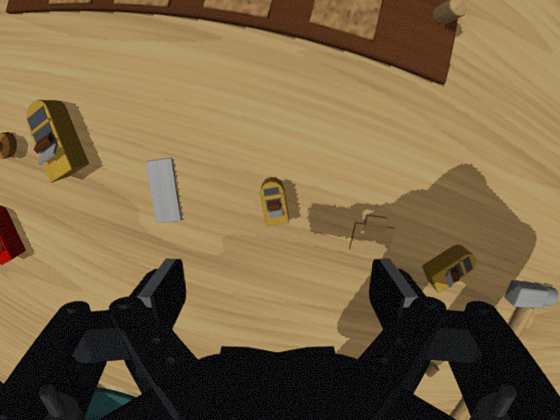

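Plane1 is at (275,202). Its square end is near (276,223) and its round tip near (272,179).

```bash
cat > pk.py <<'E'
import sys,pickle; from h import *
# name z grasp-z  u,v(square end mid)  u,v(tip): centre, length, yaw and the way to it
m=pickle.load(open(sys.argv[1]+".pkl","rb")); z=float(sys.argv[2]); P=cast(m,[eval(a) for a in sys.argv[3:5]],z,True)
d=P[1]-P[0]; c=P.mean(0); yw=np.degrees(np.arctan2(d[1],d[0])); print("centre",c.round(4),"len %.4f yaw %.1f"%(np.hypot(*d),yw)); go(*c,z,yw)
if len(sys.argv)>5: print(cast(m,[eval(a) for a in sys.argv[5:]],z,True).round(4).tolist())
E
python3 pk.py w1 .024 276,223 272,179 264,224 288,222 262,184 283,182
```

```text
centre [ 0.4673 -0.1027] len 0.0381 yaw 22.1
pos [ 0.4683 -0.1069  0.1463] yaw 17.2 shift [ 0.0005 -0.0042  0.1223] turn z -4.8 op 0.0855
[[0.4458, -0.1004], [0.4536, -0.1193], [0.4785, -0.0889], [0.4853, -0.1049]]
```

Run:
```python
import cv2
a=cv2.imread("pics/w1_full.png")[165:240,235:335]; cv2.imwrite("pics/c1.png",cv2.resize(a,None,fx=7,fy=7,interpolation=cv2.INTER_CUBIC))
```

```text
(no output)
```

View pics/c1.png

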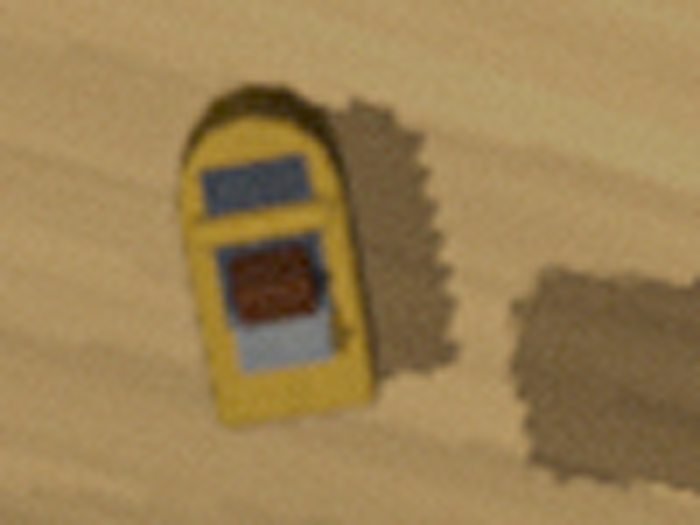

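Close crop: the top face's tip is at (272.9,181.4), its square-end middle at (277.3,223.6), and it is brass, so this is plane1.

```bash
python3 pk.py w1 .024 277.3,223.6 272.9,181.4 261.4,190 266,225.5 283.5,189.3 288.5,222
```

```text
centre [ 0.4664 -0.1039] len 0.0366 yaw 22.9
pos [ 0.4683 -0.1069  0.1463] yaw 17.2 shift [-0.0007 -0.0033  0.1223] turn z -5.6 op 0.0855
[[0.4735, -0.0899], [0.445, -0.1024], [0.4795, -0.1071], [0.4537, -0.1197]]
```

Emit:
servo_tool(
  rows=[
    [[0, -0.003, 0.03], [0, 0, -6.5], -1],
    [[0, 0, 0.04], [0, 0, 0], -1],
    [[0, 0, 0.04], [0, 0, 0], -1],
    [[0, 0, 0.028], [0, 0, 0], -1],
    [[0, 0, 0], [0, 0, 0], -1],
    [[0, 0, 0], [0, 0, 0], 1],
    [[0, 0, 0], [0, 0, 0], 1],
    [[0, 0, 0], [0, 0, 0], 1],
    [[0, 0, 0], [0, 0, 0], 1],
    [[0, 0, 0], [0, 0, 0], 1],
  ],
)

```text
clock: 3.45
tool_pos: [0.4685, -0.1032, 0.0092]
orientation: [0.0, 0.978, 0.207, 0.0]
contact_force: [-1.3, 1.0, 8.5]
opening: 0.0181
grasp_force: 59.3
```

Emit:
servo_tool(
  rows=[
    [[0, 0, -0.03], [0, 0, 0], 1],
    [[0, 0, -0.05], [0, 0, 0], 1],
    [[0, 0, -0.05], [0, 0, 0], 1],
    [[0.04, -0.01, -0.04], [0, 0, 9], 1],
    [[0.04, -0.01, -0.04], [0, 0, 9], 1],
    [[0.04, 0, -0.03], [0, 0, 0], 1],
    [[0.03, 0, 0], [0, 0, 0], 1],
    [[0, 0, 0], [0, 0, 0], 1],
    [[0, 0, 0], [0, 0, 0], 1],
  ],
)

```text
clock: 4.58
tool_pos: [0.6058, -0.0508, 0.2479]
orientation: [-0.0, 0.999, 0.051, -0.0]
contact_force: [-0.3, -0.2, -1.2]
opening: 0.0187
grasp_force: 58.6
```

```bash
python3 look.py w2 277 209 1
```

```text
origin 0 0 scale 1
pos [ 0.6056 -0.0509  0.2482] yaw 5.8 shift [-0.1424  0.0398  0.0983]  op 0.0184
```

View pics/w2.png

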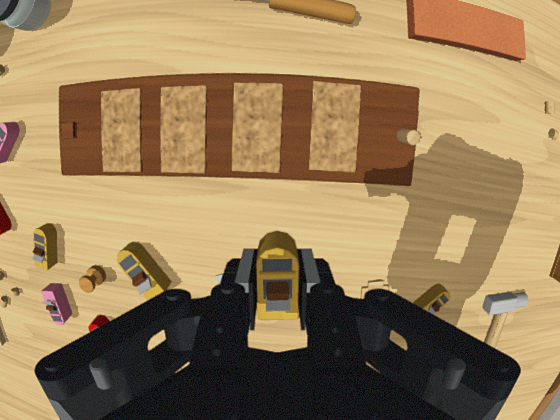

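The pads sit at about (335,127), (257,127), (183,128) and (120,130), with the dowel at (408,136). Plane1 is held squarely. I'll measure the pads by mask.

Run:
```python
from h import *; import pickle
m=pickle.load(open("w2.pkl","rb")); im=cv2.imread("pics/w2_full.png"); g=cv2.GaussianBlur(im,(5,5),0)[...,1]
b=np.zeros_like(g); b[80:180,85:375]=(g[80:180,85:375]>95)*255
b=cv2.morphologyEx(b,cv2.MORPH_CLOSE,np.ones((7,7),np.uint8));b=cv2.morphologyEx(b,cv2.MORPH_OPEN,np.ones((15,15),np.uint8))
for c in cv2.findContours(b,0,2)[0]:
    P=cast(m,c[:,0],.015,True); q=cv2.minAreaRect((P*1000).astype(np.float32)); print(np.round(q[0],1),np.round(q[1],1),round(q[2],1))
```

```text
[644.6 151.2] [114.7  57.4] 2.6
[650.6  68.2] [113.4  57.2] 3.3
[ 674.2 -109.4] [105.4  57.4] 3.4
[658.8 -19.8] [114.4  57.1] 3.3
```

Emit:
servo_tool(
  rows=[
    [[0.0165, 0.0165, 0.02], [0, 0, 0], 1],
    [[0.0165, 0.0165, 0.02], [0, 0, 0], 1],
    [[0.016, 0.0165, 0.03], [0, 0, 0], 1],
    [[0.016, 0.0165, 0.03], [0, 0, 0], 1],
    [[0, 0, 0.04], [0, 0, 0], 1],
    [[0, 0, 0.04], [0, 0, 0], 1],
    [[0, 0, 0.03], [0, 0, 0], 1],
    [[0, 0, 0.005], [0, 0, 0], 1],
    [[0, 0, 0.003], [0, 0, 0], 1],
    [[0, 0, 0], [0, 0, 0], 1],
  ],
)

```text
clock: 5.88
tool_pos: [0.6782, -0.1099, 0.0318]
orientation: [0.0, 0.999, 0.051, 0.001]
contact_force: [0.0, -0.7, -1.4]
opening: 0.0183
grasp_force: 58.6
```

Emit:
servo_tool(
  rows=[
    [[-0.001, 0, 0.004], [0, 0, 0], 1],
    [[0, 0, 0.003], [0, 0, 0], 1],
    [[0, 0, 0], [0, 0, 0], 1],
  ],
)

```text
clock: 6.25
tool_pos: [0.677, -0.11, 0.0243]
orientation: [0.0, 0.999, 0.051, 0.0]
contact_force: [-2.7, -0.2, 7.6]
opening: 0.0185
grasp_force: 59.6
```

Emit:
servo_tool(
  rows=[
    [[0, 0, 0], [0, 0, 0], 0],
    [[0, 0, 0], [0, 0, 0], 0],
    [[0, 0, 0], [0, 0, 0], 0],
    [[0, 0, -0.03], [0, 0, 0], -0.2],
    [[0, 0, -0.05], [0, 0, 0], -0.2],
    [[0, 0, -0.05], [0, 0, 0], -1],
    [[-0.04, 0.027, 0], [0, 0, 0], -1],
    [[-0.04, 0.027, 0], [0, 0, 0], -1],
    [[-0.04, 0.027, 0], [0, 0, 0], -1],
    [[-0.04, 0.027, 0], [0, 0, 0], -1],
  ],
)

```text
clock: 7.5
tool_pos: [0.5273, -0.2344, 0.1533]
orientation: [0.0, 0.999, 0.051, 0.0]
contact_force: [0.4, -0.7, -0.3]
opening: 0.0857
grasp_force: 0.0
```

Emit:
servo_tool(
  rows=[
    [[-0.04, 0.027, 0], [0, 0, 0], -1],
    [[-0.04, 0.027, 0], [0, 0, 0], -1],
    [[0, 0, 0], [0, 0, 10.5], -1],
    [[0, 0, 0], [0, 0, 10.5], -1],
    [[0, 0, 0], [0, 0, 10.5], -1],
    [[0, 0, 0], [0, 0, 10.5], -1],
    [[0, 0, 0], [0, 0, 0], -1],
    [[0, 0, 0], [0, 0, 0], -1],
  ],
)

```text
clock: 8.5
tool_pos: [0.4545, -0.2955, 0.1533]
orientation: [0.0, 0.951, -0.308, 0.0]
contact_force: [0.8, -0.3, -0.3]
opening: 0.0852
grasp_force: 0.0
```

```bash
python3 look.py w3 277 209 1; python3 -c "
import cv2
a=cv2.imread('pics/w3_full.png')[130:280,180:380]; cv2.imwrite('pics/c3.png',cv2.resize(a,None,fx=4,fy=4,interpolation=cv2.INTER_CUBIC))"
```

```text
origin 0 0 scale 1
pos [ 0.4545 -0.2955  0.1533] yaw -35.9 shift [-0.1009 -0.1622  0.0033]  op 0.0853
```

View pics/c3.png

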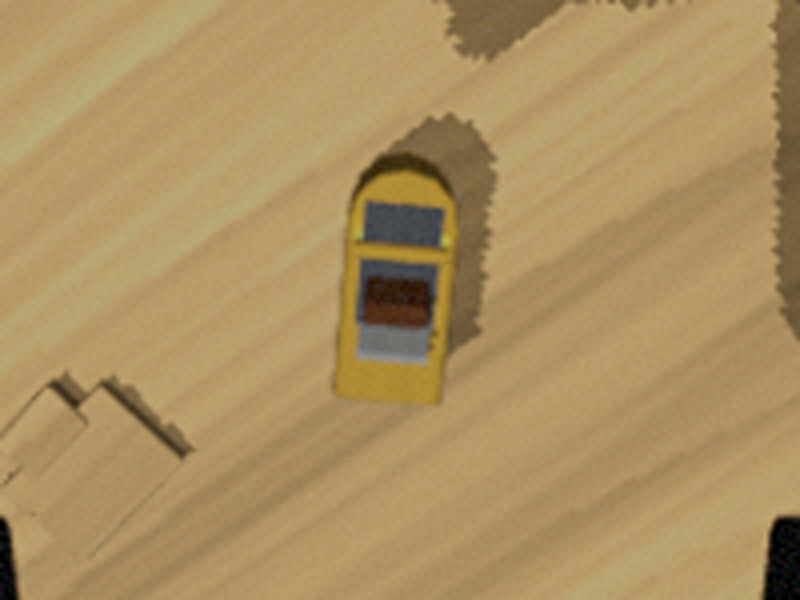

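Crop: the tip of the top face is at (405,170), so (281.25,172.5) in the full picture. The square-end middle is at (388,401), so (277,230.2).

```bash
python3 pk.py w3 .027 277,230.2 281.3,172.5 264,228.5 290,230.5 267.5,185 293.5,185
```

```text
centre [ 0.4531 -0.2952] len 0.0512 yaw -40.0
pos [ 0.4545 -0.2955  0.1533] yaw -35.9 shift [-0.0013  0.0006  0.1263] turn z 4.0 op 0.0853
[[0.4414, -0.2705], [0.4265, -0.2879], [0.4708, -0.296], [0.458, -0.3138]]
```

Emit:
servo_tool(
  rows=[
    [[-0.001, 0.0005, 0.04], [0, 0, 4], -1],
    [[0, 0, 0.04], [0, 0, 0], -1],
    [[0, 0, 0.04], [0, 0, 0], -1],
    [[0, 0, 0.022], [0, 0, 0], -1],
    [[0, 0, 0], [0, 0, 0], -1],
    [[0, 0, 0], [0, 0, 0], 1],
    [[0, 0, 0], [0, 0, 0], 1],
    [[0, 0, 0], [0, 0, 0], 1],
    [[0, 0, 0], [0, 0, 0], 1],
    [[0, 0, 0], [0, 0, 0], 1],
  ],
)

```text
clock: 9.8
tool_pos: [0.4538, -0.2956, 0.0122]
orientation: [0.0, 0.939, -0.343, 0.001]
contact_force: [-0.1, 1.6, 6.8]
opening: 0.0228
grasp_force: 59.9
```

Emit:
servo_tool(
  rows=[
    [[0, 0, -0.03], [0, 0, 0], 1],
    [[0, 0, -0.045], [0, 0, 0], 1],
    [[0, 0, -0.045], [0, 0, 0], 1],
    [[0, 0, 0], [0, 0, -9], 1],
    [[0, 0, 0], [0, 0, -9], 1],
    [[0, 0, 0], [0, 0, -9], 1],
    [[0, 0, 0], [0, 0, -9], 1],
    [[0, 0, 0], [0, 0, -9], 1],
    [[0, 0, 0], [0, 0, 0], 1],
    [[0, 0, 0], [0, 0, 0], 1],
  ],
)

```text
clock: 11.05
tool_pos: [0.4533, -0.2953, 0.1313]
orientation: [-0.0, 0.999, 0.041, -0.0]
contact_force: [-0.4, 0.0, -1.3]
opening: 0.0225
grasp_force: 59.1
```

Emit:
servo_tool(
  rows=[
    [[0.0393, -0.0425, 0], [0, 0, 0], 1],
    [[0.0393, -0.0425, 0], [0, 0, 0], 1],
    [[0.0393, -0.0425, 0], [0, 0, 0], 1],
    [[0.0393, -0.0425, 0], [0, 0, 0], 1],
    [[0.0393, -0.0425, 0], [0, 0, 0], 1],
    [[0.0393, -0.0425, 0], [0, 0, 0], 1],
    [[0, 0, 0], [0, 0, 0], 1],
    [[0, 0, 0.04], [0, 0, 0], 1],
    [[0, 0, 0.035], [0, 0, 0], 1],
    [[0, 0, 0], [0, 0, 0], 1],
  ],
)

```text
clock: 12.3
tool_pos: [0.665, -0.0218, 0.0536]
orientation: [-0.0, 0.999, 0.041, -0.002]
contact_force: [0.8, -0.1, -1.3]
opening: 0.0222
grasp_force: 59.2
```

```bash
python3 -c "
from h import *
go(.6665,-.021,.0275,5)
cv2.imwrite('pics/s1.png',np.hstack([cv2.resize(snapshot('side')[150:330,280:420,::-1],None,fx=2.8,fy=3),cv2.resize(snapshot('scene')[200:360,220:380,::-1],(400,540))]))"
```

```text
pos [ 0.665  -0.0218  0.0536] yaw 4.7 shift [ 0.0017 -0.0006  0.0261] turn z -0.3 op 0.0222
```

View pics/s1.png

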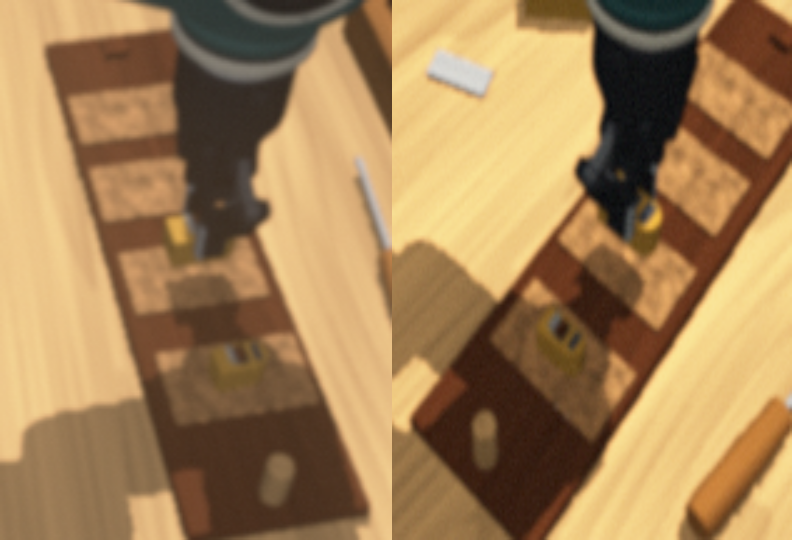

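Plane1 stands centred on the dowel-side pad, at (240,360) in the left half of the view. Plane2 hangs over the second pad. I'll lower it and release.

Emit:
servo_tool(
  rows=[
    [[0.0015, 0, 0.012], [0, 0, 0], 1],
    [[0, 0, 0.009], [0, 0, 0], 1],
    [[0, 0, 0.005], [0, 0, 0], 1],
    [[0, 0, 0.001], [0, 0, 0], 1],
    [[0, 0, 0], [0, 0, 0], 1],
  ],
)

```text
clock: 13.02
tool_pos: [0.6683, -0.0211, 0.0294]
orientation: [-0.0, 0.999, 0.042, 0.0]
contact_force: [0.8, 0.1, -0.1]
opening: 0.0225
grasp_force: 59.2
```

Emit:
servo_tool(
  rows=[
    [[0, 0, 0], [0, 0, 0], 0],
    [[0, 0, 0], [0, 0, 0], 0],
    [[0, 0, 0], [0, 0, 0], 0],
    [[0, 0, -0.03], [0, 0, 0], -0.2],
    [[0, 0, -0.05], [0, 0, 0], -0.2],
    [[0, 0, -0.05], [0, 0, 0], -1],
    [[-0.0237, -0.0467, 0], [0, 0, 0], -1],
    [[-0.0237, -0.0467, 0], [0, 0, 0], -1],
    [[-0.0237, -0.0467, 0], [0, 0, 0], -1],
    [[-0.0237, -0.0467, 0], [0, 0, 0], -1],
  ],
)

```text
clock: 14.28
tool_pos: [0.557, 0.1582, 0.1595]
orientation: [-0.0, 0.999, 0.042, 0.0]
contact_force: [0.2, 0.7, 0.4]
opening: 0.0851
grasp_force: 0.0
```

Emit:
servo_tool(
  rows=[
    [[-0.0237, -0.0467, 0], [0, 0, 0], -1],
    [[-0.0237, -0.0467, 0], [0, 0, 0], -1],
    [[-0.0237, -0.0467, 0], [0, 0, 0], -1],
    [[0, 0, 0], [0, 0, 10], -1],
    [[0, 0, 0], [0, 0, 10], -1],
    [[0, 0, 0], [0, 0, 0], -1],
    [[0, 0, 0], [0, 0, 0], -1],
  ],
)

```text
clock: 15.15
tool_pos: [0.4754, 0.2904, 0.1594]
orientation: [-0.0, 0.992, -0.13, 0.0]
contact_force: [0.2, -1.1, 0.7]
opening: 0.0853
grasp_force: 0.0
```

```bash
python3 look.py w4 277 209 1; python3 -c "
import cv2
a=cv2.imread('pics/w4_full.png')[130:280,180:380]; cv2.imwrite('pics/c4.png',cv2.resize(a,None,fx=4,fy=4,interpolation=cv2.INTER_CUBIC))"
```

```text
origin 0 0 scale 1
pos [0.4754 0.2904 0.1593] yaw -15.0 shift [0.095  0.3839 0.0093]  op 0.0856
```

View pics/c4.png

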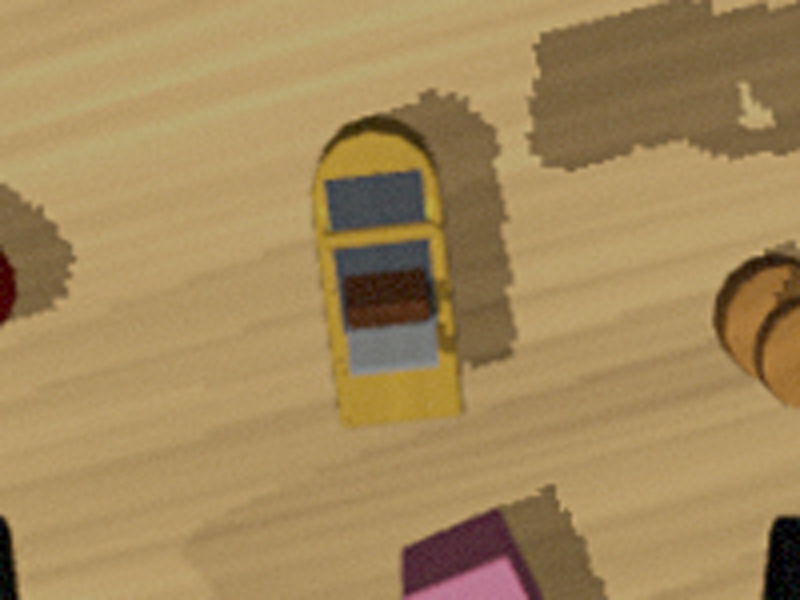

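Crop: brass plane3 has its tip at (273.8,163) and square-end middle at (280.5,234.5) in full pixels. A red decoy edge at about (183,202) and the knob at (360,210) sit close to the finger paths, so I'll check clearances.

```bash
python3 pk.py w4 .03 280.5,234.5 273.8,163 265.5,235 295.5,232.5 259.5,182 289,180 183.5,202 360,210
python3 - <<'E'
from h import *; import pickle
m=pickle.load(open("w4.pkl","rb"))
P=cast(m,[(183.5,202),(360,210),(360,205),(290,250),(305,258)],.025,True); c=np.array([.475,.293])
for p in P:
    a=np.radians(-9.0); d=p-c; print("along",d@[np.cos(a),np.sin(a)],"lat",d@[-np.sin(a),np.cos(a)])
E
```

```text
centre [0.476  0.2913] len 0.0641 yaw -9.7
pos [0.4754 0.2904 0.1593] yaw -15.0 shift [ 0.0004 -0.0011  0.1293] turn z -5.2 op 0.0856
[[0.4474, 0.3098], [0.4428, 0.2834], [0.495, 0.3019], [0.4902, 0.2772], [0.4957, 0.3724], [0.4481, 0.2225]]
along 0.006925012617923748 lat 0.08335666937900917
along -0.01708970854893352 lat -0.07500023073828828
along -0.012388957842319583 lat -0.07516061630292845
along -0.04878780957615637 lat -0.008132261840430173
along -0.058439229627481395 lat -0.021371448212052276
```

Emit:
servo_tool(
  rows=[
    [[0.0005, -0.001, 0.04], [0, 0, -5.3], -1],
    [[0, 0, 0.04], [0, 0, 0], -1],
    [[0, 0, 0.04], [0, 0, 0], -1],
    [[0, 0, 0.025], [0, 0, 0], -1],
    [[0, 0, 0], [0, 0, 0], -1],
    [[0, 0, 0], [0, 0, 0], 1],
    [[0, 0, 0], [0, 0, 0], 1],
    [[0, 0, 0], [0, 0, 0], 1],
    [[0, 0, 0], [0, 0, 0], 1],
    [[0, 0, 0], [0, 0, 0], 1],
  ],
)

```text
clock: 16.45
tool_pos: [0.4766, 0.2916, 0.0154]
orientation: [-0.0, 0.996, -0.086, 0.001]
contact_force: [-1.5, -1.1, 6.6]
opening: 0.0262
grasp_force: 59.9
```

Emit:
servo_tool(
  rows=[
    [[0, 0, 0], [0, 0, 0], 1],
    [[0, 0, -0.03], [0, 0, 0], 1],
    [[0, 0, -0.045], [0, 0, 0], 1],
    [[0, 0, -0.05], [0, 0, 0], 1],
    [[0, 0, 0], [0, 0, -7.2], 1],
    [[0, 0, 0], [0, 0, -7.2], 1],
    [[0, 0, 0], [0, 0, 0], 1],
    [[0, 0, 0], [0, 0, 0], 1],
  ],
)

```text
clock: 17.45
tool_pos: [0.476, 0.2913, 0.1392]
orientation: [0.0, 0.999, 0.038, -0.0]
contact_force: [-0.4, -0.0, -1.6]
opening: 0.0263
grasp_force: 59.3
```

```bash
python3 -c "
from h import *
go(.656,.067,.14,5)"
```

```text
pos [0.476  0.2913 0.1392] yaw 4.4 shift [ 0.1623  0.2374 -0.0008] turn z -0.6 op 0.0263
```

Emit:
servo_tool(
  rows=[
    [[0.027, 0.0395, 0], [0, 0, 0], 1],
    [[0.027, 0.0395, 0], [0, 0, 0], 1],
    [[0.027, 0.0395, 0], [0, 0, 0], 1],
    [[0.027, 0.0395, 0], [0, 0, 0], 1],
    [[0.027, 0.0395, 0], [0, 0, 0], 1],
    [[0.027, 0.0395, 0], [0, 0, 0], 1],
    [[0, 0, 0], [0, 0, 0], 1],
    [[0, 0, 0.045], [0, 0, 0], 1],
    [[0, 0, 0.045], [0, 0, 0], 1],
    [[0, 0, 0], [0, 0, 0], 1],
  ],
)

```text
clock: 18.7
tool_pos: [0.6541, 0.0684, 0.0459]
orientation: [0.0, 0.999, 0.039, -0.003]
contact_force: [-0.2, 0.7, -1.2]
opening: 0.0266
grasp_force: 59.4
```

Emit:
servo_tool(
  rows=[
    [[0, 0, 0.01], [0, 0, 0], 1],
    [[0, 0, 0.006], [0, 0, 0], 1],
    [[0, 0, 0.004], [0, 0, 0], 1],
    [[0, 0, 0], [0, 0, 0], 1],
  ],
)

```text
clock: 19.2
tool_pos: [0.6568, 0.068, 0.0305]
orientation: [-0.0, 0.999, 0.04, 0.001]
contact_force: [-1.5, 0.4, 5.1]
opening: 0.0268
grasp_force: 60.4
```

Emit:
servo_tool(
  rows=[
    [[0, 0, 0], [0, 0, 0], 0],
    [[0, 0, 0], [0, 0, 0], 0],
    [[0, 0, 0], [0, 0, 0], 0],
    [[0, 0, -0.03], [0, 0, 0], -0.2],
    [[0, 0, -0.05], [0, 0, 0], -0.2],
    [[0, 0, -0.05], [0, 0, 0], -1],
    [[-0.047, -0.0165, 0], [0, 0, 0], -1],
    [[-0.047, -0.0165, 0], [0, 0, 0], -1],
    [[-0.047, -0.0165, 0], [0, 0, 0], -1],
    [[-0.047, -0.0165, 0], [0, 0, -10], -1],
  ],
)

```text
clock: 20.45
tool_pos: [0.4622, 0.1191, 0.1592]
orientation: [-0.0, 0.992, 0.128, 0.0]
contact_force: [-0.1, 1.0, 0.1]
opening: 0.0852
grasp_force: 0.0
```

Emit:
servo_tool(
  rows=[
    [[0, 0, 0], [0, 0, -10], -1],
    [[0, 0, 0], [0, 0, -10], -1],
    [[0, 0, 0], [0, 0, -3], -1],
    [[0, 0, 0], [0, 0, 0], -1],
    [[0, 0, 0], [0, 0, 0], -1],
  ],
)

```text
clock: 21.08
tool_pos: [0.4637, 0.1188, 0.1593]
orientation: [-0.0, 0.947, 0.321, 0.0]
contact_force: [-0.5, 0.6, -0.3]
opening: 0.0853
grasp_force: 0.0
```

```bash
python3 look.py w5 277 209 1; python3 -c "
import cv2
a=cv2.imread('pics/w5_full.png')[130:280,180:380]; cv2.imwrite('pics/c5.png',cv2.resize(a,None,fx=4,fy=4,interpolation=cv2.INTER_CUBIC))"
```

```text
origin 0 0 scale 1
pos [0.4637 0.1188 0.1593] yaw 37.5 shift [-0.1328  0.1802  0.0093]  op 0.0853
```

View pics/c5.png

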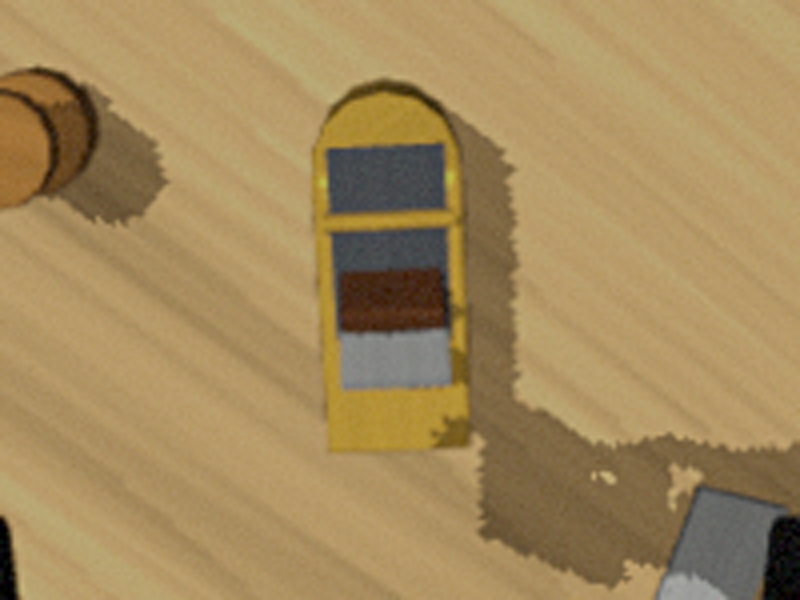

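```bash
python3 pk.py w5 .033 279.75,242.5 276.8,153
python3 - <<'E'
from h import *; import pickle
m=pickle.load(open("w5.pkl","rb"))
c=np.array([.4637,.1188])
for z,px in ((.01,[(204,162.5),(192,180)]),(.003,[(355,252),(347,275)])):
  for p in cast(m,px,z,True):
    a=np.radians(39.5); d=p-c; print("along",d@[np.cos(a),np.sin(a)],"lat",d@[-np.sin(a),np.cos(a)])
E
```

```text
centre [0.4658 0.12  ] len 0.0792 yaw 39.3
pos [0.4637 0.1188 0.1593] yaw 37.5 shift [0.0024 0.0004 0.1263] turn z -1.9 op 0.0853
along 0.03413741033228729 lat 0.06672458361719999
along 0.018354692785924387 lat 0.07965266706745965
along -0.06288092000498795 lat -0.0764730051049785
along -0.08883229171374199 lat -0.06926300466356324
```

Emit:
servo_tool(
  rows=[
    [[0.0025, 0, 0.04], [0, 0, -1.9], -1],
    [[0, 0, 0.04], [0, 0, 0], -1],
    [[0, 0, 0.04], [0, 0, 0], -1],
    [[0, 0, 0.023], [0, 0, 0], -1],
    [[0, 0, 0], [0, 0, 0], -1],
    [[0, 0, 0], [0, 0, 0], 1],
    [[0, 0, 0], [0, 0, 0], 1],
    [[0, 0, 0], [0, 0, 0], 1],
    [[0, 0, 0], [0, 0, 0], 1],
    [[0, 0, 0], [0, 0, 0], 1],
  ],
)

```text
clock: 22.38
tool_pos: [0.4663, 0.1205, 0.0174]
orientation: [0.0, 0.941, 0.337, 0.001]
contact_force: [-1.1, -0.6, 6.7]
opening: 0.0307
grasp_force: 60.7
```

Emit:
servo_tool(
  rows=[
    [[0, 0, 0], [0, 0, 0], 1],
    [[0, 0, -0.03], [0, 0, 0], 1],
    [[0, 0, -0.045], [0, 0, 0], 1],
    [[0, 0, -0.05], [0, 0, 0], 1],
    [[0, 0, 0], [0, 0, 8.6], 1],
    [[0, 0, 0], [0, 0, 8.6], 1],
    [[0, 0, 0], [0, 0, 8.6], 1],
    [[0, 0, 0], [0, 0, 8.6], 1],
    [[0, 0, 0], [0, 0, 0], 1],
    [[0, 0, 0], [0, 0, 0], 1],
  ],
)

```text
clock: 23.62
tool_pos: [0.4656, 0.1204, 0.1413]
orientation: [-0.0, 0.999, 0.046, -0.0]
contact_force: [-0.9, -0.3, -2.1]
opening: 0.0305
grasp_force: 60.3
```

```bash
python3 look.py w6 277 209 1; python3 -c "
from h import *
go(.649,.151,.14,5)"
```

```text
origin 0 0 scale 1
pos [0.4656 0.1204 0.1413] yaw 5.2 shift [-0.0181  0.2246 -0.0087]  op 0.0305
pos [0.4656 0.1204 0.1413] yaw 5.2 shift [ 0.1854 -0.0139  0.0013] turn z 0.2 op 0.0305
```

View pics/w6.png

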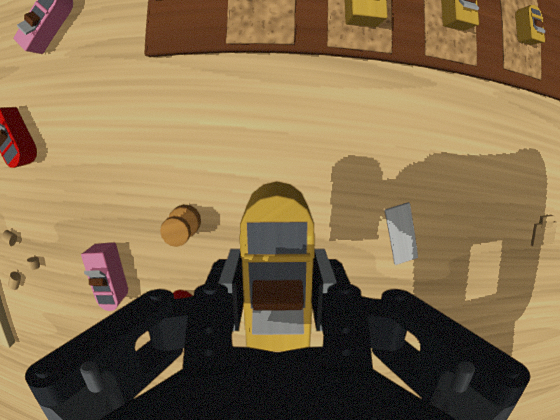

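Plane4 is held squarely, at (278,265). The three placed planes stand upright on the rack at (365,8), (461,10) and (533,25). I'll carry plane4 to the far pad.

Emit:
servo_tool(
  rows=[
    [[0.037, -0.003, 0], [0, 0, 0], 1],
    [[0.037, -0.003, 0], [0, 0, 0], 1],
    [[0.037, -0.003, 0], [0, 0, 0], 1],
    [[0.037, -0.003, 0], [0, 0, 0], 1],
    [[0.037, -0.002, 0], [0, 0, 0], 1],
    [[0, 0, 0], [0, 0, 0], 1],
    [[0, 0, 0.045], [0, 0, 0], 1],
    [[0, 0, 0.043], [0, 0, 0], 1],
    [[0, 0, 0.007], [0, 0, 0], 1],
    [[0, 0, 0], [0, 0, 0], 1],
  ],
)

```text
clock: 24.92
tool_pos: [0.6489, 0.1507, 0.0474]
orientation: [-0.0, 0.999, 0.044, 0.0]
contact_force: [-0.1, -0.2, -1.4]
opening: 0.0304
grasp_force: 60.1
```

Emit:
servo_tool(
  rows=[
    [[0, 0, 0.006], [0, 0, 0], 1],
    [[0, 0, 0.004], [0, 0, 0], 1],
    [[0, 0, 0.003], [0, 0, 0], 1],
    [[0, 0, 0], [0, 0, 0], 1],
  ],
)

```text
clock: 25.42
tool_pos: [0.6487, 0.1506, 0.0332]
orientation: [0.0, 0.999, 0.044, -0.0]
contact_force: [0.5, 0.6, -2.3]
opening: 0.0303
grasp_force: 60.1
```

Emit:
servo_tool(
  rows=[
    [[0, 0, 0.0015], [0, 0, 0], 1],
    [[0, 0, 0], [0, 0, 0], 1],
    [[0, 0, 0], [0, 0, 0], 0.1],
    [[0, 0, 0], [0, 0, 0], -0.1],
    [[0, 0, 0], [0, 0, 0], -0.1],
    [[0, 0, -0.03], [0, 0, 0], -0.2],
    [[0, 0, -0.05], [0, 0, 0], -0.2],
    [[0, 0, -0.05], [0, 0, 0], -0.2],
    [[-0.03, 0.04, -0.03], [0, 0, 0], -0.2],
    [[-0.03, 0.04, -0.03], [0, 0, 0], -0.2],
  ],
)

```text
clock: 26.68
tool_pos: [0.5953, 0.0649, 0.2228]
orientation: [0.0, 0.999, 0.045, 0.0]
contact_force: [0.7, -0.6, -0.1]
opening: 0.0512
grasp_force: 0.0
```

Emit:
servo_tool(
  rows=[
    [[-0.03, 0.05, -0.015], [0, 0, 0], -0.2],
    [[0, 0, 0], [0, 0, 0], -0.2],
    [[0, 0, 0], [0, 0, 0], -0.2],
  ],
)

```text
clock: 27.05
tool_pos: [0.5706, 0.0133, 0.2367]
orientation: [-0.0, 0.999, 0.044, 0.0]
contact_force: [0.7, 0.7, -0.1]
opening: 0.0515
grasp_force: 0.0
```

```bash
python3 look.py w7 277 209 1
```

```text
origin 0 0 scale 1
pos [0.5707 0.0138 0.2363] yaw 5.1 shift [-0.1128  0.1093  0.0863]  op 0.0514
```

View pics/w7.png

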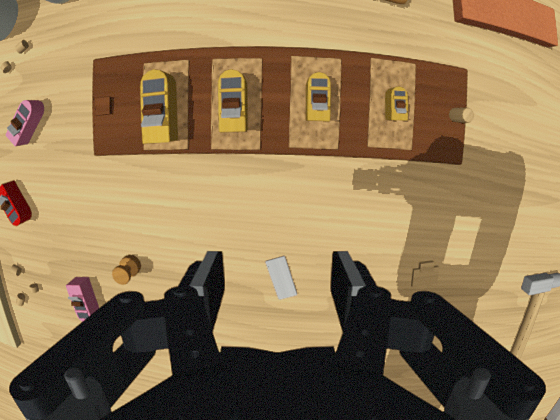

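All four planes stand in order along the rack: (399,103), (319,97), (233,101) and (155,106), with the dowel at (461,115). I'll check the centring by ray casting.

Run:
```python
from h import *; import pickle
m=pickle.load(open("w7.pkl","rb"))
D=[(.024,[(400,88),(399,120)],[(371,60),(414,64),(413,150),(368,148)]),(.027,[(319,73),(319,121)],[(292,57),(341,59),(339,150),(290,149)]),(.030,[(233,72),(232,130)],[(213,59),(262,58),(261,150),(210,149)]),(.033,[(155,71),(155,141)],[(145,65),(188,62),(187,149),(139,148)])]
for z,a,b in D:
    A=cast(m,a,z,True);B=cast(m,b,.015,True);d=A[0]-A[1];e=B[0]-B[3]+B[1]-B[2]
    print((A.mean(0)*1000).round(),(B.mean(0)*1000).round(),"off",((A.mean(0)-B.mean(0))*1000).round(1),"yaw %.1f pad %.1f"%(np.degrees(np.arctan2(d[1],d[0])),np.degrees(np.arctan2(e[1],e[0]))))
```

```text
[ 674. -115.] [ 672. -110.] off [ 1.8 -5. ] yaw 4.3 pad 4.9
[669. -22.] [662. -21.] off [ 6.5 -1.4] yaw 5.3 pad 4.2
[656.  70.] [654.  68.] off [2.  2.1] yaw 3.6 pad 3.3
[648. 157.] [649. 152.] off [-0.8  4.2] yaw 3.7 pad 1.2
```

All offsets are within 7 mm and the yaws match, so I'm handing in.

```bash
python3 -c "
from workcell import r
print(r.job_done())"
```

```text
the job is handed in; nothing more can be done
None
```

I parked all four planes upright on the pads in order of length from the dowel, and handed the job in at about 27 s of the 104 s; the last wrist view put each within about 7 mm of its pad's centre and 3° of square, but the hand-in returned no verdict.

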